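# Feed a driver housing through the parts chute flap

### The arm

A 7-joint arm with a two-finger parallel gripper is mounted at the origin on the work surface. World frame = base frame: x ahead of the robot, y to its left, z up, the work surface at z = 0. Lengths are in m, angles in rad, forces in N, time in s.
With the tool pointing down it reaches from about 0.425 to 0.925 m from the base axis. Payload 6.8 kg.
Tool frame: the origin (TCP) lies on the centre line of the jaws, within the pads' length; the fingertips stand 14 mm ahead of it and the grasp point (between the pads) lies 5 mm behind it; x points along the fingers, z is the direction in which the jaws open and shut, and the axes are right-handed (so a half turn about x gives the same grasp; the last joint's range is limited). The gripper opens to 85 mm and grips with 20 to 120 N. Pads are 22 mm wide; open, the fingers measure 114 mm over their backs; the gripper's body (76 mm by 85 mm) begins 54 mm behind the grasp point. The pads swing forward as they close: fully open they stand 13 mm farther back than shut.
Start: joints at [1.101, 0.477, 0.022, 1.555, -0.011, 1.109, -0.083], TCP at [0.239, -0.631, 0.245] pointing down, gripper open.
Joint ranges: [-2.96, 2.96], [-0.34, 2.1], [-1.41, 1.46], [0.24, 2.44], [-1.37, 4.51], [0.17, 1.92], [-2.96, 2.96]. Speed limits (rad/s): [2.39, 2.39, 3.14, 3.14, 3.14, 3.14, 3.14].

### API

Orientations are given as a unit quaternion [w, x, y, z].
In Python, from bench import observe, camera, sign_off gives the robot as it stands.
- The arm moves only by the tool jog_arm, never from a script. Its argument "increments" is a list of rows, each an object with "xyz": the shift along the tool's x, y, z normalised to -1 to 1, where 1 is 250 mm, a list of three; "roll": the turn about the tool's x normalised to -1 to 1, where 1 is 180 degrees; "claw": the opening, from 0 (shut) to 1 (fully open). A call has 1 to 10 rows; each row is the pose to reach, as a shift and turn from the pose commanded when the call began, along the tool's axes at that moment, turning the shorter way round; what a row does not reach only later rows make up. A row lasts 1/12 s, in which the tool goes at most 41.7 mm and 7.16 degrees, less where a joint would pass 70% of its speed; a pose out of reach is approached as far as the arm can. A call with a number of a shift or a turn outside -1 to 1 is refused whole. A call with a gripper value outside its range is refused whole. The fingers move at their own pace and stop on an object; the grip force is fixed at half the most. Time passes only in rows, so rows that repeat a pose let the fingers close. It gives the time, the measured TCP pose, the force and the opening at its end, in the units of the state.
- observe(): the state, without advancing time (a new reading comes with each control period).
- camera(name): name is "side" or "top"; returns a dict with "pixels" (384x512x3 uint8, blue, green, red), "mtx" (3x3 intrinsics, pixels), "k1" (the pictures are not rectified: a ray, as slopes to the right and down, at radius r is drawn at 1 + k1 r^2 times it, then the intrinsics apply), "origin" and "rotation" of the camera in the world. Camera axes: x right, y down, z forward; pixel columns grow to the right and rows downward; lengths in m; the calibration is good to about 2 mm. A picture is of the moment at which its call begins. There is no depth.
- sign_off(): hands the job in, once; it reports no verdict.
The state is a dict: "clock": time; "joints": joint angles; "joint_velocities": joint speeds; "joint_torque": joint torques, N m; "position": TCP position; "eef_rot": TCP orientation; "wrist_force": force on the tool from outside, world axes, zero at the start; "torque": the same for the moment, N m; "width": finger opening in m.
Only numpy, scipy, OpenCV 4.12 (cv2) and the standard library are available. Lean on these libraries where they do the work, as an engineer would, in place of code of your own. Each camera call takes 0.05 s, during which the arm holds its last target. There are 200 camera calls.

### The job

Without picking it up, push the oblong aluminium driver housing along the feed shelf with the fingertips, end first under the hanging steel flap of the parts chute, far enough in that it tips off the ledge and slides down into the chute. Then draw the hand back out so that the flap hangs shut, and leave the other things on the shelf and table where they are.

Things in the scene. Friction and masses are not known exactly. Their poses are not given: they have to be found in the camera images.
- chute: Parts chute, fixed. Origin on the table under the middle of the closed flap; x is the feed direction (from the shelf through the flap into the chute), z up. Level white feed shelf: top 90 mm above the table, x = -290 to +45 mm, 240 mm wide. Two funnel fences on it, 16 mm high, 5 mm thick, run from x = -85, y = +/-88 mm to the mouth's sides at x = 0.
- mouth (a point): Middle of the mouth at shelf height (90 mm above the chute's origin), under the closed flap; axes as the chute's. The mouth is 84 mm wide between 12 mm posts and clear to 62 mm above the shelf; the cross bar over it is 10 mm thick in x, its top 72 mm above the shelf. Fingers tilted some 35 degrees, tips leading, can reach about 20 mm in under the bar.
- ledge (a point): Edge where the level shelf ends, 45 mm behind the flap, at shelf height. The ledge behind the flap is smooth; beyond it a slippery steel slide falls at about 30, then 12 degrees, to an end stop 263 mm behind the flap. A housing whose middle passes this edge tips and slides down by itself; its rear end is then about 5 mm inside the flap plane. Clear side walls, 135 mm above the table, no roof.
- flap (a joint): Angle of the steel flap, rad: 0 hanging vertical (shut), growing as its lower edge swings inwards (feed direction) and up, at most 1.45. Hinge 62 mm above the shelf; flap 78 mm wide, lower edge 3 mm above the shelf, 90 g, no spring: it falls shut by its weight. The housing under it lifts it to about 0.9 rad.
- housing: Oblong plain aluminium block, 80 mm long (its x), 50 mm wide (y), 26 mm high with low ribs on top (29 mm overall), flat ends, about 0.22 kg, loose on the feed shelf before the funnel, long axis within about 17 degrees of the feed direction. Origin at the centre of its underside. Either end may go first.
- endcap: Bystander: round aluminium end cap 44 mm across, 24 mm high, loose on the shelf beside a fence, to the left or right of the mouth. Origin at the centre of its underside.
- carton: Bystander: small cardboard carton 50 x 36 x 24 mm, loose on the shelf beside the other fence. Origin at the centre of its underside.
- driver: Bystander: screwdriver lying on the table to the right of the chute.
- screwjar: Bystander: closed jar, 60 mm across and 75 mm high, standing on the table to the left, past the chute.
- tape: Bystander: roll of tape, 90 mm across and 40 mm high, lying on the table to the right.
- mug: Bystander: white mug, about 80 mm across and 90 mm high, on the table to the left.
Not all that is in view belongs to the job. Leave any black look-alike of the housing alone.

How it is judged:
On the way, in this order (a step that is already met when the one before it is completed fails the run):
1. the housing, still flat on the shelf, has pushed its leading end under the flap and the flap is open (value of joint flap above 0.4 rad and x of housing in the frame of chute between -0.045 and 0.045 m and angle between housing's own z axis and vertical below 0.1 rad and z of housing in the frame of chute below 0.1 m), for 0.05 s.
2. the housing has slid down into the chute (x of housing in the frame of chute above 0.12 m and z of housing in the frame of chute below 0.07 m), for 0.1 s.
At the end, for the whole second after the job is handed in: The housing lies at rest down in the chute (its middle 120 mm or more beyond the flap, between the side walls, under 70 mm above the table) and the flap hangs shut (within 0.08 rad) (all of step 2 and x of housing in the frame of chute below 0.262 m and y of housing in the frame of chute between -0.042 and 0.042 m and linear speed of housing below 0.03 m/s and value of joint flap below 0.08 rad); the robot touches nothing.
It fails at once if the housing is lifted more than 15 mm off the feed shelf (z of housing in the frame of chute above 0.105 m).
It fails at once if the housing is tipped over (angle between housing's own z axis and vertical above 1.2 rad).
It fails at once if another thing on the shelf or table is displaced by more than 20 mm (distance of any of endcap, carton, driver, screwjar, tape, mug from where it was at the start of the episode above 0.02 m).
It also fails if it takes over 48 s, if anything falls off the work surface, if the arm or the gripper's body presses on something with over 40 N, if the wrist force passes 120 N, or if a joint passes its speed limit or range.

## Working session

There is one attempt and no reset: what is moved stays moved. The work goes in short steps, Python scripts to look and compute and a tool call to move; the robot and the scene stay as the last step left them, time stands still between calls to the robot, and variables do not carry over. Pictures are saved under pics/ and viewed, about 8 in all and at most 12, crops included, and the job is handed in when it is done.

Besides the shell and the picture viewer there is one more tool, called after "Emit:" as a command line: name --argument value ..., lists and objects as JSON in quotes. jog_arm: Moves the arm, as the interface text tells. Scaled input: -1 to 1 covers 250 mm each way for a shift and 180 degrees each way for a turn. Its arguments: {"type":"object","properties":{"increments":{"type":"array"}},"required":["increments"]}

```bash
mkdir -p pics; ls; python3 - <<'E'
from bench import observe,camera
import cv2
s=observe();print(s)
for n in("side","top"):
    c=camera(n);cv2.imwrite(f"pics/{n}0.png",c["pixels"])
    print(n,c["mtx"],c["k1"],c["origin"],c["rotation"])
E
```

```text
pics
{'clock': 0.0, 'joints': array([ 1.10090137,  0.47779403,  0.0223652 ,  1.55646925, -0.01151346,
        1.10928011, -0.08311602]), 'joint_velocities': array([-1.94910794e-05, -4.64267358e-04, -1.45217185e-03, -5.08478131e-04,
       -1.25659525e-04,  2.09542060e-03, -3.43086556e-04]), 'joint_torque': array([-7.28203922e-04, -5.96442139e+01,  1.60795692e+00, -2.81200755e+01,
        1.25080714e-02,  9.23910993e-03, -2.07227362e-05]), 'position': array([ 0.23869324, -0.63077861,  0.24432273]), 'eef_rot': array([ 0.58123685,  0.40221752,  0.58234843, -0.40156581]), 'wrist_force': array([0.42217731, 0.53138956, 0.57271138]), 'torque': array([0.0110501 , 0.00207303, 0.01322828]), 'width': 0.08564072555813966}
side [[468.42065738   0.         265.44465807]
 [  0.         468.42065738 191.36451293]
 [  0.           0.           1.        ]] -0.1814404385632051 [0.10559223 1.12551004 1.41215891] [ 0.05765004 -0.15858472  0.92193717 -0.34865344]
top [[371.76295958   0.         256.57616885]
 [  0.         371.76295958 189.9430854 ]
 [  0.           0.           1.        ]] 0.027443836502384706 [0.35670579 0.02599626 1.21794688] [ 0.04242296 -0.70035982  0.71150684 -0.03813706]
```

View pics/top0.png

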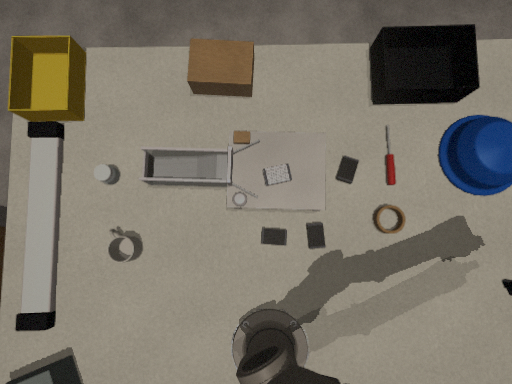

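View pics/side0.png

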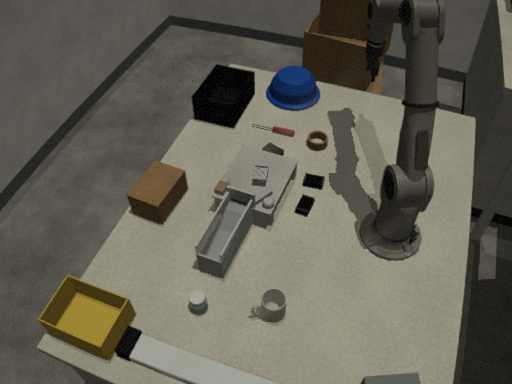

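The top view shows the shelf at about (275,170) with the chute to its left, so the feed runs left. The housing candidates are the light ribbed block at (277,174) and black look-alikes at (347,169), (316,235) and (274,236). I choose the light block on the shelf. The carton is at (242,137) and the end cap at (239,199).

```bash
cat > h.py <<'E'
import numpy as np,cv2
from scipy.spatial.transform import Rotation as R
def q(a): return R.from_quat(a,scalar_first=True)
def dist(c): return np.array([c["k1"],0,0,0,0.])
def p2w(c,uv,z):
    # undistortPoints inverts the model
    s=cv2.undistortPointsIter(np.array(uv,float).reshape(-1,1,2),c["mtx"],dist(c),None,None,(3,50,1e-10))[:,0]
    d=q(c["rotation"]).apply(np.c_[s,np.ones(len(s))]); o=np.array(c["origin"])
    return o+d*((z-o[2])/d[:,2])[:,None]
def w2p(c,P):
    r=q(c["rotation"]).inv(); P=np.atleast_2d(P)-c["origin"]
    return cv2.projectPoints(r.apply(P),np.zeros(3),np.zeros(3),c["mtx"],dist(c))[0][:,0]
E
python3 - <<'E'
from bench import camera
from h import *
c=camera("top")
im=c["pixels"][125:217,135:335]
cv2.imwrite("pics/crop1.png",cv2.resize(im,None,fx=4,fy=4,interpolation=cv2.INTER_CUBIC))
# shelf corners (rough)
print(p2w(c,[[326,131],[326,210],[229,174]],.09), q([0.58123685,0.40221752,0.58234843,-0.40156581]).as_matrix())
E
```

```text
[[ 0.66636448 -0.18624897  0.09      ]
 [ 0.42136557 -0.17741487  0.09      ]
 [ 0.53652198  0.11573731  0.09      ]] [[-7.69584489e-04  9.35271173e-01  3.53931125e-01]
 [ 1.65178963e-03  3.53931936e-01 -9.35269724e-01]
 [-9.99998340e-01 -1.35149311e-04 -1.81725175e-03]]
```

View pics/crop1.png

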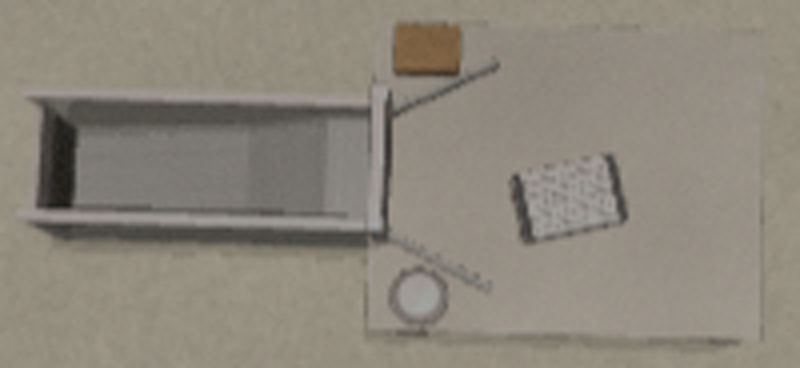

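```bash
cat >> h.py <<'E'
def crop(uv): return np.array(uv,float)/4+[135,125]-.375
E
python3 - <<'E'
from bench import camera
from h import *
from scipy.optimize import least_squares
c=camera("top")
L=np.array([[-290,-120,90],[-290,120,90],[-85,-88,106],[-85,88,106],[5,-54,162],[-5,-54,162],[5,54,162],[-5,54,162]])/1000
uv=crop([[762,31],[762,342],[497,65],[490,290],[371,87],[388,87],[370,233],[384,233]])
def T(p): return np.array([[np.cos(p[2]),-np.sin(p[2]),p[0]],[np.sin(p[2]),np.cos(p[2]),p[1]]])
def W(p,l): return np.c_[np.c_[l[:,:2],np.ones(len(l))]@T(p).T,l[:,2]]
f=lambda p:(w2p(c,W(p,L))-uv).ravel()
r=least_squares(f,[.54,.11,1.57]);print(r.x,r.fun.reshape(-1,2).round(1).tolist())
p=r.x
h=p2w(c,crop([[513,175],[610,153],[627,220],[527,242]]),.117)[:,:2]
H=np.array([[40,-25],[-40,-25],[-40,25],[40,25]])/1000
g=lambda p:(W(p,np.c_[H,np.full(4,.117)])[:,:2]-h).ravel()
s=least_squares(g,[p[0],0,1.5]).x
print("housing",s,g(s).round(4))
Ri=np.array([[np.cos(p[2]),np.sin(p[2])],[-np.sin(p[2]),np.cos(p[2])]])
print("in chute",Ri@(s[:2]-p[:2]),np.degrees(s[2]-p[2]))
np.save("chute.npy",p)
E
```

```text
[0.55242201 0.11010198 1.53306729] [[0.3, 0.2], [0.1, -0.2], [0.2, -0.8], [0.7, 0.3], [0.4, -0.2], [-0.4, -0.1], [-0.5, 0.3], [-0.6, 0.3]]
housing [ 0.52992041 -0.02998959  1.77564765] [-0.0014  0.0025 -0.0006 -0.0028  0.0014 -0.0015  0.0005  0.0018]
in chute [-0.14084064  0.01720132] 13.898831021787673
```

```bash
cat >> h.py <<'E'
P=np.load("chute.npy") if __import__("os").path.exists("chute.npy") else None
def c2w(x,y,z):  # mm in chute frame -> world
    a=P[2];return np.array([P[0]+(x*np.cos(a)-y*np.sin(a))/1e3,P[1]+(x*np.sin(a)+y*np.cos(a))/1e3,z/1e3])
def w2c(w):
    a=P[2];d=(np.array(w)[:2]-P[:2])*1e3
    return np.array([d[0]*np.cos(a)+d[1]*np.sin(a),-d[0]*np.sin(a)+d[1]*np.cos(a),w[2]*1e3])
def go(s,x,y,z,head=0):
    "normalised increments from state s to chute-frame TCP (mm), tool y along feed+head deg"
    M=q(s["eef_rot"]);d=M.inv().apply(c2w(x,y,z)-s["position"])/.25
    m=M.as_matrix();cur=np.degrees(np.arctan2(m[1,1],m[0,1]))
    r=-((np.degrees(P[2])+head-cur+180)%360-180)/180
    return d.round(4).tolist(),round(r,4)
def where(s):
    m=q(s["eef_rot"]).as_matrix()
    return w2c(s["position"]).round(1),"head",round(np.degrees(np.arctan2(m[1,1],m[0,1])-P[2]),1),"down",m[:,0].round(3)
E
python3 -c "
from bench import observe;from h import *
s=observe();print(where(s));print(go(s,-141,80,200))"
```

```text
(array([-752.4,  285.5,  244.7]), 'head', np.float64(-67.1), 'down', array([-0.   ,  0.001, -1.   ]))
([0.1808, 1.7084, -1.9332], np.float64(-0.3728))
```

Emit:
jog_arm --increments '[{"xyz":[0,0.88,-1.0],"roll":-0.373,"claw":0},{"xyz":[0,0.88,-1.0],"roll":-0.373,"claw":0},{"xyz":[0,0.88,-1.0],"roll":-0.373,"claw":0},{"xyz":[0,0.88,-1.0],"roll":-0.373,"claw":0},{"xyz":[0,0.88,-1.0],"roll":-0.373,"claw":0},{"xyz":[0,0.88,-1.0],"roll":-0.373,"claw":0},{"xyz":[0,0.88,-1.0],"roll":-0.373,"claw":0},{"xyz":[0,0.88,-1.0],"roll":-0.373,"claw":0},{"xyz":[0,0.88,-1.0],"roll":-0.373,"claw":0},{"xyz":[0,0.88,-1.0],"roll":-0.373,"claw":0}]'

```text
clock: 1.03
position: [0.3574, -0.3169, 0.2456]
eef_rot: [0.707, 0.009, 0.707, -0.009]
wrist_force: [-0.8, -1.2, -0.4]
width: 0.0003
```

```bash
python3 -c "
from bench import observe;from h import *
s=observe();print(s['clock'],s['joints'],where(s));print(go(s,-141,80,200))"
```

```text
1.0333 [ 0.89333766  0.17116963 -0.3315788   1.99394629  0.06640391  0.9862112
  0.5044039 ] (array([-434.1,  178.8,  245.6]), 'head', np.float64(0.7), 'down', array([ 0., -0., -1.]))
([0.1825, 1.1674, 0.4096], np.float64(0.004))
```

Emit:
jog_arm --increments '[{"xyz":[0,1.0,0.41],"roll":0.004,"claw":0},{"xyz":[0,1.0,0.41],"roll":0.004,"claw":0},{"xyz":[0,1.0,0.41],"roll":0.004,"claw":0},{"xyz":[0,1.0,0.41],"roll":0.004,"claw":0},{"xyz":[0,1.0,0.41],"roll":0.004,"claw":0},{"xyz":[0,1.0,0.41],"roll":0.004,"claw":0},{"xyz":[0,1.0,0.41],"roll":0.004,"claw":0},{"xyz":[0,1.0,0.41],"roll":0.004,"claw":0}]'

```text
clock: 1.7
position: [0.4698, -0.068, 0.2458]
eef_rot: [0.708, 0.015, 0.706, -0.014]
wrist_force: [0.1, 0.0, 0.5]
width: -0.0004
```

```bash
python3 -c "
from bench import observe;from h import *
s=observe();print(s['clock'],s['joints'],where(s));print(go(s,-141,80,116))"
```

```text
1.7 [ 0.50243165  0.18734882 -0.54389691  1.98947788  0.11287034  0.99207263
 -0.13682916] (array([-181.1,   75.8,  245.8]), 'head', np.float64(-0.2), 'down', array([ 0.002,  0.002, -1.   ]))
([0.5195, 0.1591, -0.0183], np.float64(-0.0012))
```

Emit:
jog_arm --increments '[{"xyz":[0.16,0.16,-0.018],"roll":0,"claw":0},{"xyz":[0.32,0.16,-0.018],"roll":0,"claw":0},{"xyz":[0.44,0.16,-0.018],"roll":0,"claw":0},{"xyz":[0.52,0.16,-0.018],"roll":0,"claw":0},{"xyz":[0.52,0.16,-0.018],"roll":0,"claw":0},{"xyz":[0.52,0.16,-0.018],"roll":0,"claw":0}]'

```text
clock: 2.2
position: [0.4647, -0.0339, 0.1149]
eef_rot: [0.706, 0.018, 0.708, -0.018]
wrist_force: [-0.3, 0.1, 0.3]
width: 0.0
```

```bash
python3 - <<'E'
from bench import observe,camera;from h import *
s=observe();print(s['clock'],s['joints'],s['wrist_force'],where(s));print(go(s,-141,40,116))
ims=[]
c=camera("top")["pixels"][125:217,215:335];d=camera("side")["pixels"][120:240,190:320]
ims=[cv2.resize(i,(400*i.shape[1]//i.shape[0],400),interpolation=cv2.INTER_CUBIC) for i in(c,d)]
v=np.hstack(ims);v=cv2.resize(v,None,fx=800/v.shape[1],fy=800/v.shape[1]);cv2.imwrite("pics/a1.png",v);print(v.shape)
E
```

```text
2.2 [ 0.37682157  0.36907111 -0.51574484  2.12808603  0.27568891  0.71044795
 -0.37143622] [-0.32590558  0.12358126  0.34764456] (array([-147.2,   82.2,  114.9]), 'head', np.float64(-0.7), 'down', array([-0.003,  0.   , -1.   ]))
([-0.005, 0.0271, 0.1686], np.float64(-0.004))
(335, 800, 3)
```

View pics/a1.png

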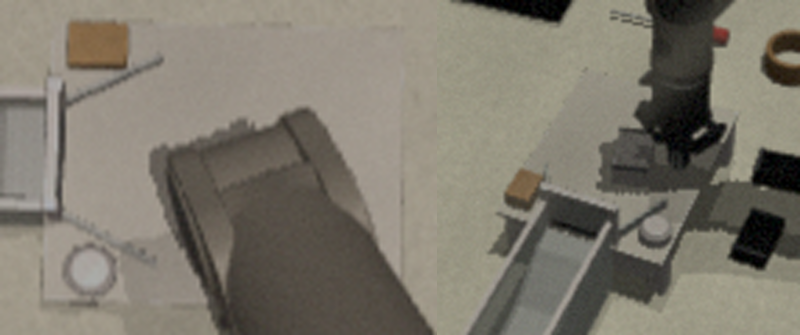

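The side view shows the closed fingers standing at about (680,155), left of the housing at about (630,150). I'll push sideways now.

Emit:
jog_arm --increments '[{"xyz":[-0.005,0.027,0.03],"roll":-0.004,"claw":0},{"xyz":[-0.005,0.027,0.06],"roll":-0.004,"claw":0},{"xyz":[-0.005,0.027,0.075],"roll":-0.004,"claw":0},{"xyz":[-0.005,0.027,0.09],"roll":-0.004,"claw":0},{"xyz":[-0.005,0.027,0.105],"roll":-0.004,"claw":0},{"xyz":[-0.005,0.027,0.12],"roll":-0.004,"claw":0},{"xyz":[-0.005,0.027,0.135],"roll":-0.004,"claw":0},{"xyz":[-0.005,0.027,0.15],"roll":-0.004,"claw":0},{"xyz":[-0.005,0.027,0.165],"roll":-0.004,"claw":0},{"xyz":[-0.005,0.027,0.165],"roll":-0.004,"claw":0}]'

```text
clock: 3.13
position: [0.5079, -0.0288, 0.1166]
eef_rot: [0.707, 0.013, 0.707, -0.013]
wrist_force: [-0.2, -0.5, 0.2]
width: -0.0001
```

```bash
python3 - <<'E'
from bench import observe,camera;from h import *
s=observe();print(s['clock'],s['wrist_force'],where(s));print(go(s,-200,90,190))
E
```

```text
3.1333 [-0.24068174 -0.53307608  0.24730889] (array([-140.4,   39.3,  116.6]), 'head', np.float64(0.0), 'down', array([ 0.001,  0.   , -1.   ]))
([-0.294, -0.2381, -0.2028], np.float64(0.0001))
```

Emit:
jog_arm --increments '[{"xyz":[0,0,-0.08],"roll":0,"claw":0.2},{"xyz":[-0.1,-0.05,-0.1],"roll":0,"claw":0.2},{"xyz":[-0.25,-0.15,-0.1],"roll":0,"claw":0.2},{"xyz":[-0.33,-0.3,-0.1],"roll":0,"claw":0.2},{"xyz":[-0.33,-0.44,-0.1],"roll":0,"claw":0.2},{"xyz":[-0.33,-0.48,-0.1],"roll":0,"claw":0.2},{"xyz":[-0.33,-0.48,-0.1],"roll":0,"claw":0.2}]'

```text
clock: 3.72
position: [0.4774, -0.1522, 0.1994]
eef_rot: [0.707, 0.015, 0.706, -0.016]
wrist_force: [-0.3, 0.1, 0.3]
width: 0.0171
```

```bash
python3 - <<'E'
from bench import observe,camera;from h import *
s=observe();print(s['clock'],s['joints'],s['wrist_force'],s['width'],where(s))
c=camera("top")
cv2.imwrite("pics/a2.png",cv2.resize(c["pixels"][125:217,135:335],None,fx=4,fy=4,interpolation=cv2.INTER_CUBIC))
E
```

```text
3.7167 [ 0.6118053   0.28678786 -0.50234903  1.98605662  0.17587225  0.90855932
 -0.02596681] [-0.29706942  0.12061821  0.28535571] 0.01709308878720795 (array([-264.9,   65.1,  199.4]), 'head', np.float64(-0.4), 'down', array([ 0.001, -0.002, -1.   ]))
```

View pics/a2.png

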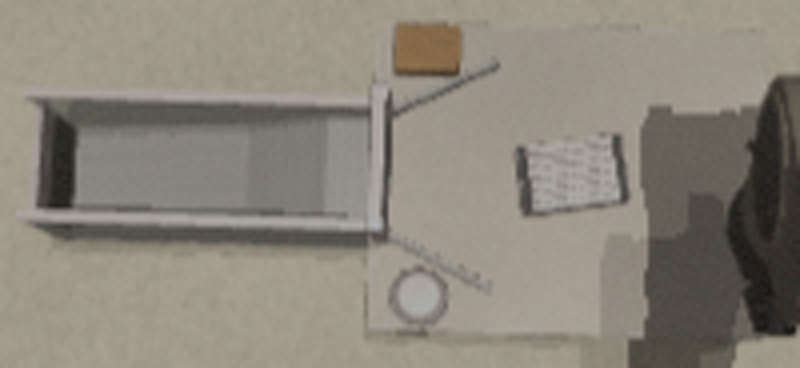

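The housing has turned and shifted. Its top corners in the crop are (518,147), (621,133), (628,202) and (525,215), and the other objects haven't moved.

```bash
cat >> h.py <<'E'
def house(c,uv):
    h=np.array([w2c(w)[:2] for w in p2w(c,uv,.117)])
    m=h.mean(0);d=(h[0]-h[1])+(h[3]-h[2]);return m.round(1),np.degrees(np.arctan2(d[1],d[0])).round(1)
E
python3 - <<'E'
from bench import observe,camera;from h import *
c=camera("top");print(house(c,crop([[518,147],[621,133],[628,202],[525,215]])))
s=observe();print(go(s,-215,-2,116,0))
E
```

```text
(array([-143.4,   -0.5]), np.float64(8.8))
([0.3315, 0.1819, 0.2685], np.float64(-0.0002))
```

Emit:
jog_arm --increments '[{"xyz":[0,0.1,0.14],"roll":0,"claw":0.2},{"xyz":[0,0.18,0.26],"roll":0,"claw":0.2},{"xyz":[0.12,0.18,0.26],"roll":0,"claw":0.2},{"xyz":[0.25,0.18,0.26],"roll":0,"claw":0.2},{"xyz":[0.34,0.18,0.26],"roll":0,"claw":0.2},{"xyz":[0.34,0.18,0.26],"roll":0,"claw":0.2},{"xyz":[0.34,0.18,0.26],"roll":0,"claw":0.2}]'

```text
clock: 4.4
position: [0.5434, -0.1033, 0.1131]
eef_rot: [0.706, 0.013, 0.708, -0.012]
wrist_force: [0.6, -0.2, 0.3]
width: 0.0172
```

```bash
python3 - <<'E'
from bench import observe,camera;from h import *
s=observe();print(s['clock'],s['joints'],s['wrist_force'],s['width'],where(s));print(go(s,-165,0,114))
E
```

```text
4.4 [ 0.44819603  0.48817396 -0.4727669   1.9341051   0.30275109  0.79209342
 -0.22724939] [ 0.57910031 -0.16833667  0.27761747] 0.017160925633780355 (array([-213.6,    1. ,  113.1]), 'head', np.float64(0.2), 'down', array([-0.003,  0.001, -1.   ]))
([-0.0032, 0.1942, 0.0045], np.float64(0.001))
```

Emit:
jog_arm --increments '[{"xyz":[-0.003,0.04,0.004],"roll":0.001,"claw":0.2},{"xyz":[-0.003,0.065,0.004],"roll":0.001,"claw":0.2},{"xyz":[-0.003,0.085,0.004],"roll":0.001,"claw":0.2},{"xyz":[-0.003,0.105,0.004],"roll":0.001,"claw":0.2},{"xyz":[-0.003,0.125,0.004],"roll":0.001,"claw":0.2},{"xyz":[-0.003,0.145,0.004],"roll":0.001,"claw":0.2},{"xyz":[-0.003,0.165,0.004],"roll":0.001,"claw":0.2},{"xyz":[-0.003,0.185,0.004],"roll":0.001,"claw":0.2},{"xyz":[-0.003,0.205,0.004],"roll":0.001,"claw":0.2},{"xyz":[-0.003,0.205,0.004],"roll":0.001,"claw":0.2}]'

```text
clock: 5.23
position: [0.5472, -0.0524, 0.1149]
eef_rot: [0.707, 0.014, 0.707, -0.013]
wrist_force: [-0.0, 0.5, -0.1]
width: 0.0173
```

```bash
python3 - <<'E'
from bench import observe,camera;from h import *
s=observe();print(s['clock'],s['wrist_force'],where(s))
c=camera("top")["pixels"][125:217,215:335];d=camera("side")["pixels"][120:240,190:320]
ims=[cv2.resize(i,(400*i.shape[1]//i.shape[0],400),interpolation=cv2.INTER_CUBIC) for i in(c,d)]
v=np.hstack(ims);v=cv2.resize(v,None,fx=800/v.shape[1],fy=800/v.shape[1]);cv2.imwrite("pics/a3.png",v)
E
```

```text
5.2333 [-0.0042083   0.50408656 -0.0634282 ] (array([-162.5,   -0.9,  114.9]), 'head', np.float64(-0.1), 'down', array([ 0.   ,  0.001, -1.   ]))
```

View pics/a3.png

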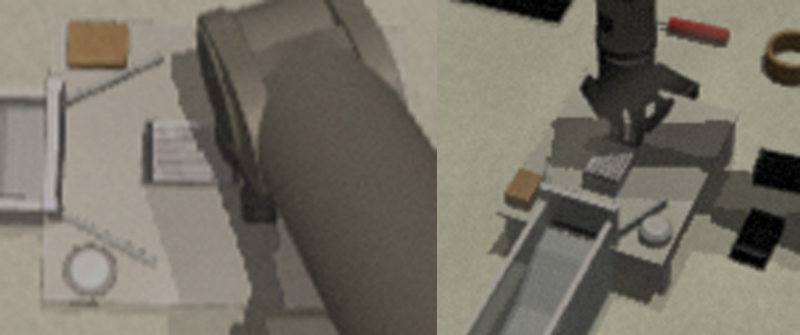

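The housing is now square to the feed. Its leading edge runs from (146,122) to (146,184) in the view, and the carton and end cap haven't moved.

```bash
python3 - <<'E'
from bench import observe,camera;from h import *
c=camera("top");k=335/92
uv=np.array([[146,122],[146,184]])/k+[215,125]-.4
print([w2c(w).round(1) for w in p2w(c,uv,.117)])
s=observe();print(s['clock'],go(s,-30,0,114))
E
```

```text
[array([-73.2, -29.7, 117. ]), array([-74.3,  22.1, 117. ])]
5.3833 ([0.0028, 0.5349, -0.0039], np.float64(-0.0007))
```

Emit:
jog_arm --increments '[{"xyz":[0.003,0.04,0.004],"roll":0,"claw":0.2},{"xyz":[0.003,0.08,0.006],"roll":0,"claw":0.2},{"xyz":[0.003,0.12,0.008],"roll":0,"claw":0.2},{"xyz":[0.003,0.16,0.008],"roll":0,"claw":0.2},{"xyz":[0.003,0.2,0.008],"roll":0,"claw":0.2},{"xyz":[0.003,0.24,0.008],"roll":0,"claw":0.2},{"xyz":[0.003,0.28,0.008],"roll":0,"claw":0.2},{"xyz":[0.003,0.32,0.008],"roll":0,"claw":0.2},{"xyz":[0.003,0.36,0.008],"roll":0,"claw":0.2},{"xyz":[0.003,0.4,0.008],"roll":0,"claw":0.2}]'

```text
clock: 6.22
position: [0.553, 0.0468, 0.114]
eef_rot: [0.707, 0.014, 0.707, -0.014]
wrist_force: [-0.9, -0.8, -0.1]
width: 0.0169
```

```bash
python3 - <<'E'
from bench import observe,camera;from h import *
s=observe();print(s['clock'],s['wrist_force'],s['joints'],where(s));print(go(s,-22,-2,114))
c=camera("top")["pixels"][125:217,175:295];d=camera("side")["pixels"][120:240,190:320]
ims=[cv2.resize(i,(400*i.shape[1]//i.shape[0],400),interpolation=cv2.INTER_CUBIC) for i in(c,d)]
v=np.hstack(ims);v=cv2.resize(v,None,fx=800/v.shape[1],fy=800/v.shape[1]);cv2.imwrite("pics/a4.png",v)
E
```

```text
6.2167 [-0.85697706 -0.81490741 -0.08235062] [ 0.19091482  0.49195297 -0.49307201  1.93030678  0.31827303  0.79611702
 -0.51825476] (array([-63.2,  -3. , 114. ]), 'head', np.float64(-0.1), 'down', array([-0., -0., -1.]))
([0.0001, 0.1649, -0.0044], np.float64(-0.0008))
```

View pics/a4.png

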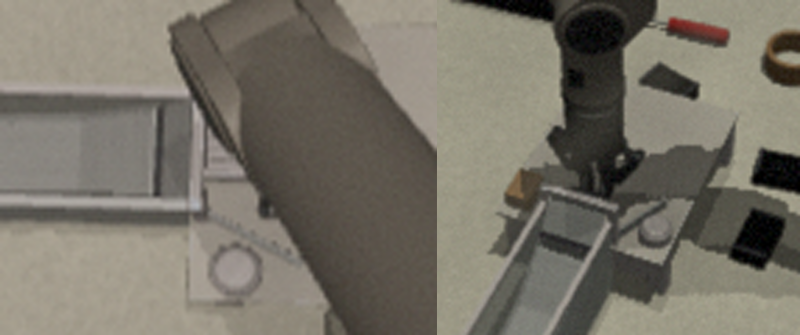

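The flap is open and resting on the housing at about (157,150), with the fingers behind its rear end. Next comes a short quick push, stopping short of the bar so the housing coasts over the ledge.

Emit:
jog_arm --increments '[{"xyz":[0,0.045,-0.002],"roll":0,"claw":0.2},{"xyz":[0,0.16,-0.004],"roll":0,"claw":0.2},{"xyz":[0,0.16,-0.004],"roll":0,"claw":0.2},{"xyz":[0,0.16,-0.004],"roll":0,"claw":0.2},{"xyz":[0,0.16,-0.004],"roll":0,"claw":0.2}]'

```text
clock: 6.73
position: [0.5537, 0.0856, 0.114]
eef_rot: [0.707, 0.014, 0.707, -0.014]
wrist_force: [-0.2, -0.8, 0.4]
width: 0.0173
```

```bash
python3 - <<'E'
from bench import observe,camera;from h import *
s=observe();print(s['clock'],s['wrist_force'],where(s))
c=camera("top")["pixels"][125:217,175:295];d=camera("side")["pixels"][150:270,190:320]
ims=[cv2.resize(i,(400*i.shape[1]//i.shape[0],400),interpolation=cv2.INTER_CUBIC) for i in(c,d)]
v=np.hstack(ims);v=cv2.resize(v,None,fx=800/v.shape[1],fy=800/v.shape[1]);cv2.imwrite("pics/a5.png",v)
E
```

```text
6.7333 [-0.21293639 -0.76897331  0.37388234] (array([-24.4,  -2.2, 114. ]), 'head', np.float64(-0.1), 'down', array([-0., -0., -1.]))
```

View pics/a5.png

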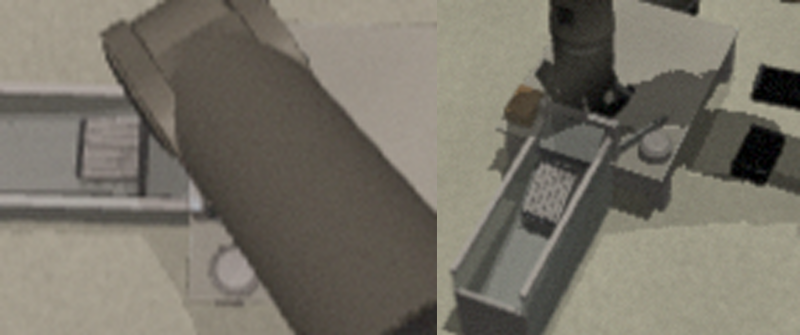

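The housing went over the ledge. It shows beyond the flap in the chute at (112,150) in the top view and (550,195) in the side view. Drawing the hand back.

Emit:
jog_arm --increments '[{"xyz":[0,-0.1,0],"roll":0,"claw":0.2},{"xyz":[0,-0.25,0],"roll":0,"claw":0.2},{"xyz":[-0.1,-0.4,0],"roll":0,"claw":0.2},{"xyz":[-0.25,-0.55,0],"roll":0,"claw":0.2},{"xyz":[-0.4,-0.7,0],"roll":0,"claw":0.2},{"xyz":[-0.5,-0.85,0],"roll":0,"claw":0.2},{"xyz":[-0.5,-0.95,0],"roll":0,"claw":0.2},{"xyz":[-0.5,-0.95,0],"roll":0,"claw":0.2},{"xyz":[-0.5,-0.95,0],"roll":0,"claw":0.2},{"xyz":[-0.5,-0.95,0],"roll":0,"claw":0.2}]'

```text
clock: 7.67
position: [0.5436, -0.1524, 0.2388]
eef_rot: [0.707, 0.015, 0.707, -0.015]
wrist_force: [0.1, 0.8, -0.1]
width: 0.0171
```

```bash
python3 - <<'E'
from bench import observe,camera;from h import *
s=observe();print(s['clock'],s['wrist_force'],where(s))
c=camera("top")["pixels"][125:217,160:280];d=camera("side")["pixels"][150:270,190:320]
ims=[cv2.resize(i,(400*i.shape[1]//i.shape[0],400),interpolation=cv2.INTER_CUBIC) for i in(c,d)]
v=np.hstack(ims);v=cv2.resize(v,None,fx=800/v.shape[1],fy=800/v.shape[1]);cv2.imwrite("pics/a6.png",v)
E
```

```text
7.6667 [ 0.05325138  0.81465489 -0.14269351] (array([-262.7,   -1.1,  238.8]), 'head', np.float64(-0.3), 'down', array([-0.,  0., -1.]))
```

View pics/a6.png

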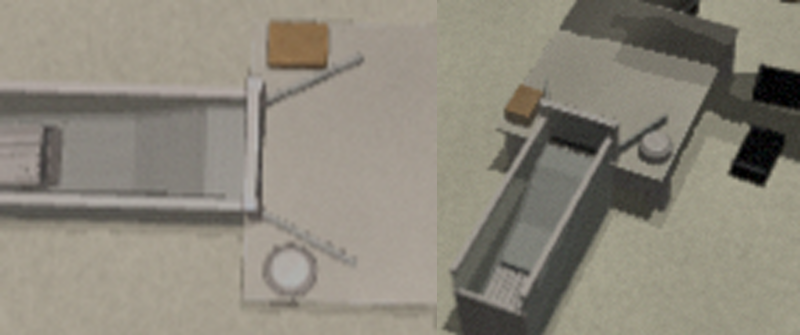

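The housing lies against the end stop at (20,155), and the flap looks shut as it did at the start. I'll wait for any swinging to settle, then compare two frames.

Emit:
jog_arm --increments '[{"xyz":[0,0,0],"roll":0,"claw":0.2},{"xyz":[0,0,0],"roll":0,"claw":0.2},{"xyz":[0,0,0],"roll":0,"claw":0.2},{"xyz":[0,0,0],"roll":0,"claw":0.2},{"xyz":[0,0,0],"roll":0,"claw":0.2},{"xyz":[0,0,0],"roll":0,"claw":0.2},{"xyz":[0,0,0],"roll":0,"claw":0.2},{"xyz":[0,0,0],"roll":0,"claw":0.2},{"xyz":[0,0,0],"roll":0,"claw":0.2},{"xyz":[0,0,0],"roll":0,"claw":0.2}]'

```text
clock: 8.6
position: [0.5441, -0.1515, 0.2391]
eef_rot: [0.707, 0.014, 0.707, -0.014]
wrist_force: [-0.3, -0.4, -0.2]
width: 0.0169
```

Emit:
jog_arm --increments '[{"xyz":[0,0,0],"roll":0,"claw":0.2},{"xyz":[0,0,0],"roll":0,"claw":0.2},{"xyz":[0,0,0],"roll":0,"claw":0.2},{"xyz":[0,0,0],"roll":0,"claw":0.2},{"xyz":[0,0,0],"roll":0,"claw":0.2},{"xyz":[0,0,0],"roll":0,"claw":0.2},{"xyz":[0,0,0],"roll":0,"claw":0.2},{"xyz":[0,0,0],"roll":0,"claw":0.2},{"xyz":[0,0,0],"roll":0,"claw":0.2},{"xyz":[0,0,0],"roll":0,"claw":0.2}]'

```text
clock: 9.43
position: [0.5442, -0.1515, 0.2391]
eef_rot: [0.707, 0.014, 0.707, -0.014]
wrist_force: [0.3, -0.6, 0.4]
width: 0.0171
```

```bash
python3 - <<'E'
from bench import observe,camera;from h import *
f=lambda n:camera(n)["pixels"].astype(int)
a=f("side");[f("top") for _ in range(3)];b=f("side");i=cv2.imread("pics/side0.png").astype(int)
# flap area in side view and housing area; motion (a-b) and change from start (b-i)
for n,(y0,y1,x0,x1) in dict(flap=(188,206,228,246),housing=(240,262,205,222)).items():
    print(n,abs(a-b)[y0:y1,x0:x1].mean().round(2),abs(b-i)[y0:y1,x0:x1].mean().round(2))
c=camera("top");print([w2c(w).round(0) for w in p2w(c,np.array([[45,155]])/3.64+[160,125],.05)])
cv2.imwrite("pics/a7.png",cv2.resize(b[150:270,190:320].astype(np.uint8),None,fx=4,fy=4,interpolation=cv2.INTER_CUBIC))
print(observe()['clock'])
E
```

```text
flap 2.83 3.97
housing 2.38 11.46
[array([189.,  -7.,  50.])]
9.7333
```

View pics/a7.png

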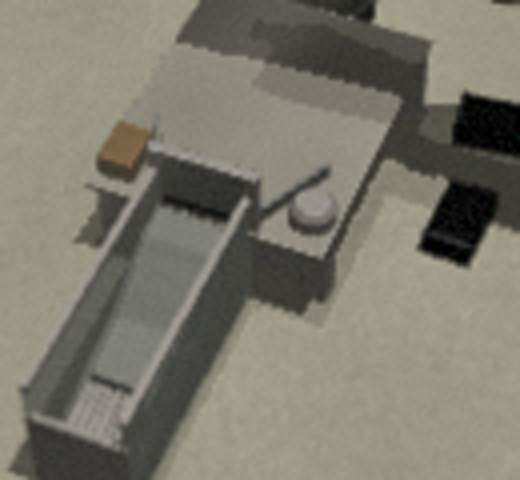

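The frames differ only by noise. The housing rests at the chute's end at (100,405), with its rear end at x of about 189 mm and so its middle at about 225 mm. The flap hangs shut at (205,195), and the arm is clear.

```bash
python3 -c "
from bench import sign_off;print(sign_off())"
```

```text
the job is handed in; nothing more can be done
None
```

The housing is down in the chute, the flap hangs shut, and I handed the job in with the clock at about 10 s of the 48 s allowed.

**What I did:**
- I nudged the housing sideways with the closed fingertips to centre it in front of the mouth and turn it most of the way straight.
- I then pushed it square from behind until its leading end went under the flap. The top view showed the flap open and resting on it.
- The jog interface only shifts and rolls the tool, so I could not tilt the fingers to reach under the bar. I finished with a short quick push that stopped short of the bar, and the housing coasted over the ledge and slid down.
- I drew the hand back about 260 mm before the flap and raised it.

**Last checks:**
- **Housing:** it lies still against the end stop, with its middle about 225 mm beyond the flap.
- **Flap:** it looks as it did at the start, and two frames taken a few tenths of a second apart differ only by image noise. I did not measure its angle directly.
- **Other objects:** the carton and end cap look unmoved. I did not re-check the mug, jar, tape and screwdriver at the end, but the arm never worked near them.
- **Contact:** wrist force readings stayed around 1 N or less, and the robot touches nothing.

No check failed. The one loose result was the sideways nudge, which left about 9° of the original 14° angle. The push from behind then straightened it.

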